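Swap the coupling behind the ram tubes

TASK

The black-capped coupling at the back of the stowage deck is due for service: first stand both tubes, the red and the yellow, aside on the black mat, then stand the black-capped coupling in the orange tray and after that stand the blue-capped one centred on the back berth in its place. Finally put each tube back, centred on the very berth it came from. Keep all four upright, and leave the shackle and the wheel chock where they are.

Things in the scene. Friction and masses are not known exactly. Their poses are not given: they have to be found in the camera images.
- deck: Fixed grey plate 10 mm thick, on it three flat round berths (white discs 58 mm across, black rims). Origin: on the table, below the centre of the back berth; +x away from the robot, z up. Berths (mm): back x 0, y 0; front x -55, y 44 and -44; surface at z 10. The plate spans x -100 to 55, y -90 to 90; along its far edge (x 52 to 55) a steel fence, top at z 40. Place and yaw vary.
- tube_red: A red ram extension tube standing upright: a solid cylinder 50 mm across (51 mm at its bands) and 165 mm tall with dark bands. About 0.5 kg (varies). It stands on one of the two front berths of the deck; which one differs from start to start. Origin: centre of its underside, z up along its axis.
- tube_yellow: A yellow ram extension tube standing upright: a solid cylinder 50 mm across (51 mm at its bands) and 165 mm tall with dark bands. About 0.5 kg (varies). It stands on one of the two front berths of the deck; which one differs from start to start. Origin: centre of its underside, z up along its axis.
- old_coupling: Steel quick coupling standing upright, 80 mm tall: foot flange 54 mm across, 14 mm high; above it a cylinder 46 mm across, its upper 35 mm a black dust cap (47 mm). About 0.3 kg. The one to be taken out: at the start it stands on the back berth of the deck, behind and between the two tubes, about 16 mm from each, lower than they are. Origin: centre of its underside, z up its axis.
- new_coupling: Steel quick coupling standing upright, 80 mm tall: foot flange 54 mm across, 14 mm high; above it a cylinder 46 mm across, its upper 35 mm a blue dust cap (47 mm). About 0.3 kg. The one to be put in: at the start it stands alone on the table in front of the deck, on the robot's side. Origin: centre of its underside, z up its axis.
- mat: Fixed black rubber mat, flat, 150 mm (its x) by 220 mm (its y), 4 mm thick: the side area for both tubes. Origin: centre of its underside; z up. It lies to the left or to the right of the deck, the tray on the other side.
- tray: Fixed orange open tray, 150 by 150 mm outside, 35 mm high, walls and floor 5 mm thick (inside 140 by 140 mm), where the coupling due for service goes. Origin: centre of its underside; z up.
- shackle: Bystander, to be left alone: an orange bow shackle with a steel pin lying flat, about 75 by 72 mm, 16 mm high, loose, beyond the mat or the tray. Origin: middle of its underside.
- chock: Bystander, to be left alone: a black stepped rubber wheel chock with a yellow stripe, 90 by 60 mm, 50 mm high, loose, beyond the mat or the tray. Origin: centre of its underside.
There are look-alikes about, which are no part of the job. What is shaped like the new_coupling but turquoise is not meant.

How it is judged:
By the outcome, as a careful person would: the job done as asked, in the order asked, and still so for the second after the job is handed in, with the robot touching nothing.
It also fails if it takes over 128 s, if anything falls off the work surface, if the arm or the gripper's body presses on something with over 40 N, if the wrist force passes 120 N, or if a joint passes its speed limit or range.

ROBOT

A 6-joint arm with a two-finger parallel gripper is mounted at the origin on the work surface. World frame = base frame: x ahead of the robot, y to its left, z up, the work surface at z = 0. Lengths are in mm, angles in rad, forces in N, time in s.
With the tool pointing down it reaches from about 350 to 850 mm from the base axis. Payload 8.1 kg.
Tool frame: the origin (TCP) lies midway between the tips of the shut fingers; the grasp point (between the pads) lies 19 mm behind it (robot.tcp_to_grasp is the distance from the TCP to the grasp point, in mm); z points along the fingers, y is the direction in which the jaws open and shut (so a half turn about z gives the same grasp; the last joint's range is limited). The gripper opens to 85 mm and grips with 20 to 120 N. Pads are 22 mm wide; open, the fingers measure 114 mm over their backs; the gripper's body (76 mm by 85 mm) begins 54 mm behind the grasp point. The pads swing forward as they close: fully open they stand 13 mm farther back than shut.
Start: joints at [-1.37, 0.13, 1.488, -0, 1.523, -0.085], TCP at [169.175, -575.661, 231.292] pointing down, gripper open.
Joint ranges: [-2.96, 2.96], [-0.89, 2.26], [0.02, 2.5], [-1.34, 4.48], [0, 2.73], [-2.66, 2.66]. Speed limits (rad/s): [2.39, 2.39, 2.79, 3.14, 3.14, 3.14].

INTERFACE

Orientations are given as a rotation vector (axis times angle).
In Python, from cell import robot, optics, workorder gives the robot as it stands.
- The arm moves only by the tool send_rows, never from a script. Its argument "steps" is one flat list of numbers, 7 for each row, row after row: the closure in counts, from 0 (fully open) to 255 (shut), then the shift along the tool's x, y, z normalised to -1 to 1, where 1 is 500 mm, then the turn, a rotation vector about the tool's x, y, z normalised to -1 to 1, where 1 is 180 degrees. A call has 1 to 12 rows; each row is the pose to reach, as a shift and turn from the pose commanded when the call began, along the tool's axes at that moment, turning the shorter way round; what a row does not reach only later rows make up. A row lasts 1/10 s, in which the tool goes at most 50 mm and 8.59 degrees, less where a joint would pass 70% of its speed; a pose out of reach is approached as far as the arm can. A call with a number of a shift or a turn outside -1 to 1 is refused whole. A call with a gripper value outside its range is refused whole. The fingers move at their own pace and stop on an object; "grip_force" is the grip in N (left out, the last holds). Time passes only in rows, so rows that repeat a pose let the fingers close. It gives the time, the measured TCP pose, the force and the opening at its end, in the units of the state.
- robot.get_state(): the state, without advancing time (a new reading comes with each control period).
- optics.snapshot(name): name is "scene" or "side" or "wrist"; returns a dict with "img" (420x560x3 uint8, blue, green, red), "z_map" (420x560 float32, mm along the optical axis (not along the pixel's ray), 0 where there is no reading), "camera_matrix" (3x3 intrinsics, pixels), "R" (3x3) and "t" (3): a world point X has camera coordinates R X + t. Camera axes: x right, y down, z forward; pixel columns grow to the right and rows downward; lengths in mm; the calibration is good to about 2 mm. The wrist camera is an equidistant fisheye: a pixel r from the principal point sees the ray r / f radians off the axis. A picture is of the moment at which its call begins.
- workorder.hand_in(): hands the job in, once; it reports no verdict.
Trained networks look in a picture, given as the dict that the camera call returned (one of the last four; its "shot" number tells which), for a name from the list of things; names that differ only in an ending like _2 or _b are one class to them, and where a whole thing is asked for, a point or a joint stands for the part that bears it (a point fixed in the world has none). Each returns a list of dicts, best first, with "conf" (0 to 1); they miss things now and then, are a little off and sometimes report something else, mostly with a low value. They report only what shows in the picture. A call takes as long as a camera call. They do not tell look-alikes from the thing itself.
- optics.search_frame(picture, thing): "xyz" ([x, y, z] in mm, in world coordinates, good to about 4 mm: the middle of the surface that is visible of it).
- optics.masks_of(picture, thing): "pixels" (420x560 bool, what is visible of it).
- optics.place_of(picture, thing): "xyz" ([x, y, z] in mm, in world coordinates, good to about 4 mm: a listed point, or the origin of a listed thing).
The state is a dict: "t": time; "joint_positions": joint angles; "qvel": joint speeds; "effort": joint torques, N m; "position": TCP position; "tool_rot": TCP orientation; "force": force on the tool from outside, world axes, zero at the start; "ft_torque": the same for the moment, N m; "width": opening from 0.0 (shut) to 1.0 (fully open).
Only numpy, scipy, OpenCV 4.12 (cv2) and the standard library are available. Lean on these libraries where they do the work, as an engineer would, in place of code of your own. Each camera call takes 0.05 s, during which the arm holds its last target. There are 200 camera calls.

## Working session

There is one attempt and no reset: what is moved stays moved. The work goes in short steps, Python scripts to look and compute and a tool call to move; the robot and the scene stay as the last step left them, time stands still between calls to the robot, and variables do not carry over. Pictures are saved under pics/ and viewed, about 12 in all and at most 16, crops included, and the job is handed in when it is done.

Besides the shell and the picture viewer there is one more tool, called after "Request:" as a command line: name --argument value ..., lists and objects as JSON in quotes. send_rows: Moves the arm, as the interface text tells. Its arguments: {"type":"object","properties":{"steps":{"type":"array","items":{"type":"number"}},"grip_force":{"type":"number"}},"required":["steps"]}

```bash
mkdir -p pics; ls; cat > h.py <<'E'
import numpy as np, cv2
from cell import robot, optics, workorder
from scipy.spatial.transform import Rotation as Ro
def cloud(p):
    K=p["camera_matrix"];z=p["z_map"];v,u=np.mgrid[:420,:560]
    c=np.stack([(u-K[0,2])/K[0,0]*z,(v-K[1,2])/K[1,1]*z,z],-1)
    return (c-p["t"])@p["R"]
def px(p,X):
    c=p["R"]@np.array(X,float)+p["t"];q=p["camera_matrix"]@c
    return (q[:2]/q[2]).round(0)
E
python3 - <<'E'
from h import *
print(robot.get_state())
a=optics.snapshot("scene");b=optics.snapshot("side")
cv2.imwrite("pics/a.png",np.hstack([a["img"],b["img"]])[:, :] if 0 else a["img"]);cv2.imwrite("pics/b.png",b["img"])
for n in ["deck","tube_red","tube_yellow","old_coupling","new_coupling","mat","tray","shackle","chock"]:
    for p,l in((a,"scene"),(b,"side")):
        print(n,l,[(np.round(d["xyz"]).tolist(),round(d["conf"],2),px(p,d["xyz"]).tolist()) for d in optics.place_of(p,n)][:4])
np.save("a.npy",a,allow_pickle=True);np.save("b.npy",b,allow_pickle=True)
E
```

```text
pics
{'t': 0.0, 'joint_positions': array([-1.37042116e+00,  1.31173721e-01,  1.48930309e+00,  1.02822512e-05,
        1.52301561e+00, -8.54026469e-02]), 'qvel': array([ 0.00011536,  0.00130763, -0.00027779, -0.00046411, -0.00067144,
        0.00086625]), 'effort': array([ 1.62319713e-03, -5.69383693e+01, -5.00551951e+01,  4.84117186e-05,
        1.47415360e-02,  5.82751136e-05]), 'position': array([ 169.05263772, -575.10151827,  230.22387363]), 'tool_rot': array([-3.10769808e+00, -4.47101798e-01,  1.55253847e-04]), 'force': array([-0.63472577, -0.3729901 , -0.56721913]), 'ft_torque': array([ 0.01803372, -0.0127234 , -0.02632974]), 'width': 1.005092189918535}
deck scene [([642.0, -12.0, 2.0], 0.82, [315.0, 252.0])]
deck side [([642.0, -13.0, 0.0], 0.75, [315.0, 220.0])]
tube_red scene [([586.0, -58.0, 8.0], 0.62, [283.0, 249.0])]
tube_red side [([584.0, -55.0, 12.0], 0.57, [297.0, 239.0])]
tube_yellow scene [([587.0, 34.0, 9.0], 0.66, [310.0, 224.0])]
tube_yellow side [([583.0, 36.0, 11.0], 0.63, [282.0, 208.0]), ([462.0, -90.0, -0.0], 0.31, [247.0, 272.0])]
old_coupling scene [([641.
[... 272 characters left out ...]
0, 1.0], 0.49, [411.0, 195.0])]
new_coupling side [([460.0, -90.0, -2.0], 0.69, [246.0, 272.0]), ([352.0, -79.0, 1.0], 0.59, [192.0, 283.0]), ([713.0, -246.0, 1.0], 0.55, [394.0, 300.0])]
mat scene [([498.0, -318.0, -1.0], 0.61, [168.0, 308.0])]
mat side [([498.0, -313.0, -0.0], 0.74, [303.0, 369.0])]
tray scene [([474.0, 288.0, -2.0], 0.8, [338.0, 145.0])]
tray side [([470.0, 292.0, -2.0], 0.64, [206.0, 148.0])]
shackle scene [([704.0, -245.0, 1.0], 0.79, [265.0, 346.0])]
shackle side [([709.0, -248.0, -4.0], 0.9, [393.0, 303.0])]
chock scene [([715.0, 263.0, -0.0], 0.69, [410.0, 197.0])]
chock side [([715.0, 268.0, -1.0], 0.96, [300.0, 132.0]), ([472.0, 294.0, -1.0], 0.17, [206.0, 147.0])]
```

View pics/a.png

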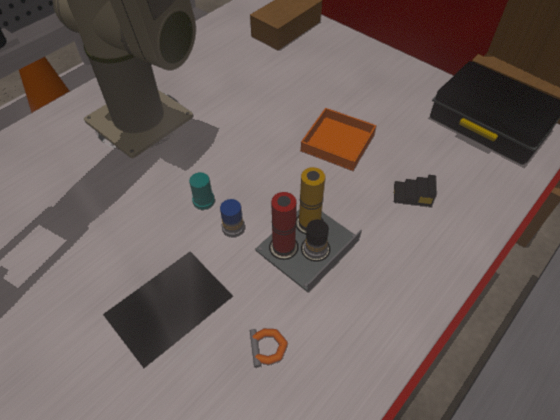

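View pics/b.png

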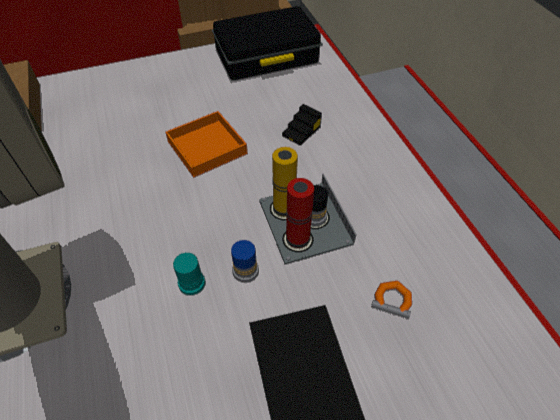

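```bash
python3 - <<'E'
from h import *
for f in "ab":
    p=np.load(f+".npy",allow_pickle=True).item();C=cloud(p);ok=p["z_map"]>0
    print(f,"cam",(-p["R"].T@p["t"]).round())
    def top(nm,x,y,z0,z1,r=45):
        m=ok&(np.hypot(C[...,0]-x,C[...,1]-y)<r)&(C[...,2]>z0)&(C[...,2]<z1)
        if m.sum()<5: print(nm,"none");return
        P=C[m][:,:2].astype(np.float32);c,rr=cv2.minEnclosingCircle(P)
        print(nm,m.sum(),np.round(c,1),round(rr,1),"mean",P.mean(0).round(1),"z",np.median(C[m][:,2]).round(1),"bgr",np.median(p["img"][m],0))
    top("red",585,-57,168,182,40);top("yel",585,35,168,182,40);top("old",641,-11,84,96,34)
    top("new?",349,-78,75,86);top("new?",459,-91,75,86)
    def rect(nm,m):
        r=cv2.minAreaRect(C[ok&m][:,:2].astype(np.float32));print(nm,m.sum(),r)
    X,Y,Z=C[...,0],C[...,1],C[...,2]
    rect("mat",(abs(X-498)<120)&(abs(Y+316)<140)&(Z<9)&(p["img"].max(-1)<50))
    rect("tray",(abs(X-472)<110)&(abs(Y-290)<110)&(Z>30)&(Z<42))
    rect("deck",(abs(X-610)<115)&(abs(Y+11)<125)&(Z>7)&(Z<14))
    rect("fence",(abs(X-690)<35)&(abs(Y+11)<125)&(Z>30)&(Z<44))
E
```

```text
a cam [ 954. -476.  894.]
red 452 [585.3 -53.7] 25.7 mean [586.3 -56.1] z 175.3 bgr [ 37.  40. 111.]
yel 406 [585.3  33.4] 25.8 mean [587.4  31.5] z 175.4 bgr [ 30.  97. 128.]
old 348 [640.2 -10.6] 23.8 mean [641.2 -12.5] z 90.8 bgr [35. 36. 40.]
new? 272 [350.5 -80.1] 23.9 mean [352.1 -80.5] z 80.9 bgr [92. 97. 40.]
new? 311 [459.1 -87.5] 23.8 mean [460.6 -88.4] z 80.7 bgr [99. 59. 44.]
mat 3191 ((496.1299743652344, -312.63323974609375), (216.11990356445312, 148.57064819335938), 84.74296569824219)
tray 486 ((471.5279846191406, 292.3553161621094), (151.56707763671875, 156.42848205566406), 13.267656326293945)
deck 2381 ((617.535888671875, -10.372337341308594), (182.52862548828125, 156.41900634765625), 89.46985626220703)
fence 242 ((675.8562622070312, -10.949241638183594), (181.41651916503906, 39.92354202270508), 89.1814956665039)
b cam [ 366. -562.  795.]
red 490 [583.9 -56.5] 26.2 mean [583.1 -58.4] z 174.8 bgr [ 17.5  23.  122. ]
yel 421 [584.4  31.8] 26.2 mean [584.6  29.2] z 174.8 bgr [  9. 112. 140.]
old 226 [640.6 -12.7] 23.8 mean [644.9 -17.3] z 89.9 bgr [15. 14. 14.]
new? 439 [349.7 -81.3] 24.0 mean [349.8 -82.1] z 80.1 bgr [105. 110.   6.]
new? 418 [459.  -88.7] 23.5 mean [458.7 -90.3] z 80.1 bgr [114.5  53.   15. ]
mat 9157 ((497.4045715332031, -310.55841064453125), (212.4902801513672, 148.35716247558594), 84.53395080566406)
tray 486 ((472.18756103515625, 290.49017333984375), (152.05943298339844, 155.8392791748047), 13.340680122375488)
deck 2319 ((616.7892456054688, -12.730766296386719), (181.843505859375, 154.2358856201172), 89.40796661376953)
fence 215 ((676.365966796875, -11.933799743652344), (181.30673217773438, 39.44364547729492), 88.82808685302734)
```

The pictures show red at scene (284,225), yellow at (312,200) and the black cap at (317,240). There are two candidates for the new coupling: turquoise at (202,190) and blue at (232,217). The blue one fits the description. I'll confirm it in a crop while making the first move, which stays high above everything.

```bash
python3 - <<'E'
from h import *
a=np.load("a.npy",allow_pickle=True).item()["img"]
cv2.imwrite("pics/c.png",cv2.resize(a[160:280,180:350],None,fx=4,fy=4,interpolation=cv2.INTER_CUBIC))
E
```

```text
(no output)
```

View pics/c.png

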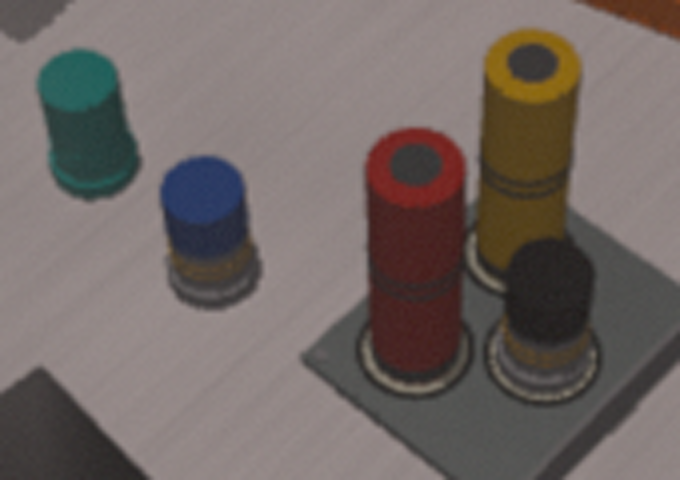

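Request:
send_rows --steps '[0,0.545,-0.38,-0.12,0,0,-0.409,0,0.545,-0.38,-0.12,0,0,-0.409,0,0.545,-0.38,-0.12,0,0,-0.409,0,0.545,-0.38,-0.12,0,0,-0.409,0,0.545,-0.38,-0.12,0,0,-0.409,0,0.545,-0.38,-0.12,0,0,-0.409,0,0.545,-0.38,-0.12,0,0,-0.409,0,0.545,-0.38,-0.12,0,0,-0.409,0,0.545,-0.38,-0.12,0,0,-0.409,0,0.545,-0.38,-0.12,0,0,-0.409,0,0.545,-0.38,-0.12,0,0,-0.409]' --grip_force 60

```text
t: 2.1
position: [377.0, -316.6, 291.3]
tool_rot: [2.225, 2.218, -0.0]
force: [1.0, 0.3, 0.4]
width: 1.002
```

The crop shows the all-turquoise look-alike at crop (80,120) and the steel coupling with the blue cap at (205,230). The blue-capped one is the one meant. The tool axes are now x=+Y, y=+X, z=-Z.

Request:
send_rows --steps '[0,0.523,0.415,0,0,0,0,0,0.523,0.415,0,0,0,0,0,0.523,0.415,0,0,0,0,0,0.523,0.415,0,0,0,0,0,0.523,0.415,0,0,0,0,0,0.523,0.415,0,0,0,0,0,0.523,0.415,0,0,0,0,0,0.523,0.415,0,0,0,0,0,0.523,0.415,0,0,0,0]'

```text
t: 3.0
position: [584.6, -54.9, 290.7]
tool_rot: [-2.222, -2.22, 0.001]
force: [-0.2, 0.3, -0.7]
width: 0.997
```

Request:
send_rows --steps '[0,0,0,0.08,0,0,0,0,0,0,0.16,0,0,0,0,0,0,0.24,0,0,0,0,0,0,0.3,0,0,0,0,0,0,0.34,0,0,0,0,0,0,0.34,0,0,0,0,0,0,0.34,0,0,0]'

```text
t: 3.7
position: [584.2, -56.3, 121.9]
tool_rot: [-2.224, -2.219, 0.0]
force: [0.3, -0.5, 1.0]
width: 1.005
```

Request:
send_rows --steps '[60,0,0,0,0,0,0,120,0,0,0,0,0,0,255,0,0,0,0,0,0,255,0,0,0,0,0,0,255,0,0,0,0,0,0,255,0,0,0,0,0,0,255,0,0,0,0,0,0,255,0,0,0,0,0,0]' --grip_force 60

```text
t: 4.5
position: [585.3, -55.3, 123.3]
tool_rot: [2.22, 2.22, 0.001]
force: [-2.9, -1.6, 6.0]
width: 0.573
```

```bash
python3 - <<'E'
from h import *
a=optics.snapshot("side");w=optics.snapshot("wrist")
cv2.imwrite("pics/d.png",np.hstack([a["img"][100:300,180:400],w["img"][::2,::2][:200]]))
print(robot.get_state()["force"], w["camera_matrix"], w["R"], w["t"])
E
```

```text
[-3.95901001 -0.51415813  7.31607633] [[325.1922621    0.         285.35298658]
 [  0.         325.1922621  207.073605  ]
 [  0.           0.           1.        ]] [[ 9.99996678e-01 -3.33849695e-04  2.55598946e-03]
 [-1.03029587e-03 -9.60693652e-01  2.77608800e-01]
 [ 2.36284324e-03 -2.77610511e-01 -9.60690804e-01]] [-586.36769498  -57.95954747  257.12073202]
```

View pics/d.png

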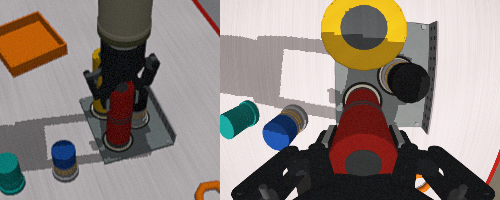

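The red tube is held: the wrist half of the picture shows it between the pads, and the width is 0.573 (about 49 mm). Next I lift it and carry it to the mat.

Request:
send_rows --steps '[255,0,0,-0.01,0,0,0,255,0,0,-0.04,0,0,0,255,0,0,-0.07,0,0,0,255,0,0,-0.08,0,0,0,255,0,0,-0.08,0,0,0]'

```text
t: 5.1
position: [585.8, -55.3, 163.3]
tool_rot: [2.22, 2.219, 0.003]
force: [0.6, 0.3, -5.1]
width: 0.575
```

Request:
send_rows --steps '[255,-0.031,-0.009,0,0,0,0,255,-0.08,-0.024,0,0,0,0,255,-0.141,-0.043,0,0,0,0,255,-0.208,-0.063,0,0,0,0,255,-0.275,-0.083,0,0,0,0,255,-0.343,-0.104,0,0,0,0,255,-0.41,-0.124,0,0,0,0,255,-0.477,-0.144,0,0,0,0,255,-0.539,-0.163,0,0,0,0,255,-0.581,-0.176,0,0,0,0,255,-0.612,-0.185,0,0,0,0,255,-0.612,-0.185,0,0,0,0]'

```text
t: 6.3
position: [490.6, -363.2, 160.6]
tool_rot: [-2.224, -2.218, 0.001]
force: [0.1, 0.0, -6.2]
width: 0.571
```

Request:
send_rows --steps '[255,0,0,0.03,0,0,0,255,0,0,0.06,0,0,0,255,0,0,0.08,0,0,0,255,0,0,0.085,0,0,0,255,0,0,0.088,0,0,0,255,0,0,0.09,0,0,0,255,0,0,0.09,0,0,0]'

```text
t: 7.0
position: [490.9, -360.0, 117.0]
tool_rot: [-2.218, -2.22, 0.002]
force: [-10.3, 5.2, 11.0]
width: 0.572
```

```bash
cat >> h.py <<'E'
def fits(p,spots):
    "centre of each thing's top face, seen from p; spots: name->(x,y,z0,z1)"
    C=cloud(p);ok=p["z_map"]>0
    for n,(x,y,z0,z1) in spots.items():
        m=ok&(np.hypot(C[...,0]-x,C[...,1]-y)<36)&(C[...,2]>z0)&(C[...,2]<z1)
        if m.sum()<20: print(n,"none");continue
        c,r=cv2.minEnclosingCircle(C[m][:,:2].astype(np.float32));print(n,m.sum(),np.round(c,1),round(r,1),"z",np.median(C[m][:,2]).round(1))
E
python3 - <<'E'
from h import *
s=robot.get_state();print(s["position"].round(1),s["force"].round(1),s["width"])
a=optics.snapshot("side");cv2.imwrite("pics/e.png",a["img"])
E
```

```text
[ 490.9 -360.   117. ] [-10.3   5.2  11. ] 0.5722697399556009
```

View pics/e.png

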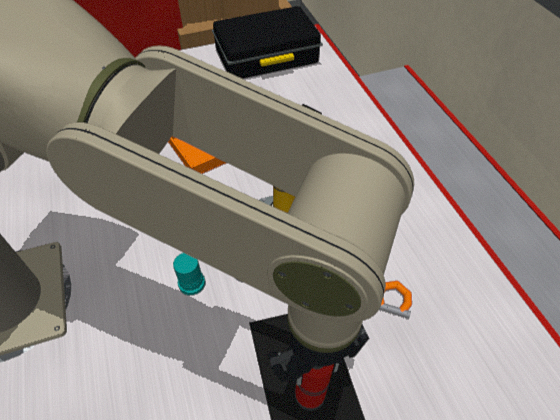

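The tube is at side (313,385) on the mat and contact was felt. I'll release it and rise.

Request:
send_rows --steps '[255,0,0,-0.002,0,0,0,120,0,0,-0.002,0,0,0,80,0,0,-0.002,0,0,0,0,0,0,-0.002,0,0,0,0,0,0,-0.002,0,0,0,0,0,0,-0.002,0,0,0,0,0,0,-0.03,0,0,0,0,0,0,-0.1,0,0,0,0,0,0,-0.18,0,0,0,0,0,0,-0.26,0,0,0,0,0,0,-0.3,0,0,0,0,0,0,-0.3,0,0,0]'

```text
t: 8.25
position: [493.8, -362.6, 272.9]
tool_rot: [2.215, 2.215, 0.001]
force: [0.6, -0.1, -0.2]
width: 0.998
```

```bash
python3 - <<'E'
from h import *
s=robot.get_state();print(s["position"].round(1),s["force"].round(1),s["width"])
a=optics.snapshot("scene")
fits(a,{"red":(492,-361,160,178),"yel":(585,33,165,182),"old":(640,-11,84,96)})
E
```

```text
[ 493.8 -362.6  272.9] [ 0.6 -0.1 -0.2] 0.9982271832288664
red 628 [ 493.4 -358.9] 25.4 z 169.3
yel 433 [586.   33.9] 26.0 z 175.4
old 346 [640.5  -9.9] 24.4 z 90.7
```

Request:
send_rows --steps '[0,0.787,0.186,0,0,0,0,0,0.787,0.186,0,0,0,0,0,0.787,0.186,0,0,0,0,0,0.787,0.186,0,0,0,0,0,0.787,0.186,0,0,0,0,0,0.787,0.186,0,0,0,0,0,0.787,0.186,0,0,0,0,0,0.787,0.186,0,0,0,0,0,0.787,0.186,0,0,0,0,0,0.787,0.186,0,0,0,0,0,0.787,0.186,0,0,0,0,0,0.787,0.186,0,0,0,0]'

```text
t: 9.5
position: [584.8, 31.0, 265.8]
tool_rot: [-2.223, -2.219, 0.001]
force: [0.1, -0.4, -0.5]
width: 1.002
```

```bash
python3 - <<'E'
from h import *
s=[]
for i in range(4):
    w=optics.snapshot("wrist" if i else "side"); s.append(robot.get_state()["position"])
    if i==0: fits(w,{"red":(492,-361,160,178)})
print(np.round(s,1),np.mean(s,0).round(1))
E
```

```text
red 1019 [ 492.4 -360.5] 25.2 z 168.9
[[584.9  30.9 266. ]
 [584.9  31.  266.2]
 [585.   31.1 266.3]
 [585.   31.3 266.3]] [584.9  31.1 266.2]
```

Request:
send_rows --steps '[0,0,0,0.08,0,0,0,0,0,0,0.16,0,0,0,0,0,0,0.24,0,0,0,0,0,0,0.28,0,0,0,0,0,0,0.29,0,0,0,60,0,0,0.29,0,0,0,120,0,0,0.29,0,0,0,255,0,0,0.29,0,0,0,255,0,0,0.29,0,0,0,255,0,0,0.29,0,0,0,255,0,0,0.29,0,0,0,255,0,0,0.29,0,0,0]'

```text
t: 10.9
position: [586.6, 32.3, 123.9]
tool_rot: [2.219, 2.219, 0.004]
force: [-1.1, 0.5, 6.9]
width: 0.574
```

Request:
send_rows --steps '[255,0,0,-0.01,0,0,0,255,0,0,-0.04,0,0,0,255,0,0,-0.09,0,0,0,255,0,0,-0.15,0,0,0,255,0,0,-0.2,0,0,0,255,0,0,-0.22,0,0,0,255,0,0,-0.22,0,0,0]'

```text
t: 11.6
position: [586.2, 32.4, 233.8]
tool_rot: [2.219, 2.219, 0.004]
force: [0.0, 0.2, -4.5]
width: 0.572
```

Request:
send_rows --steps '[255,-0.029,-0.008,0,0,0,0,255,-0.077,-0.022,0,0,0,0,255,-0.135,-0.038,0,0,0,0,255,-0.2,-0.056,0,0,0,0,255,-0.265,-0.075,0,0,0,0,255,-0.33,-0.093,0,0,0,0,255,-0.395,-0.111,0,0,0,0,255,-0.459,-0.129,0,0,0,0,255,-0.518,-0.146,0,0,0,0,255,-0.56,-0.158,0,0,0,0,255,-0.589,-0.166,0,0,0,0,255,-0.589,-0.166,0,0,0,0]'

```text
t: 12.8
position: [500.5, -263.7, 229.6]
tool_rot: [-2.223, -2.217, 0.002]
force: [0.6, -0.3, -3.9]
width: 0.575
```

Request:
send_rows --steps '[255,0,0,0,0,0,0,255,0,0,0.04,0,0,0,255,0,0,0.1,0,0,0,255,0,0,0.16,0,0,0,255,0,0,0.2,0,0,0,255,0,0,0.215,0,0,0,255,0,0,0.222,0,0,0,255,0,0,0.226,0,0,0,255,0,0,0.228,0,0,0,255,0,0,0.228,0,0,0]'

```text
t: 13.8
position: [502.7, -262.4, 118.4]
tool_rot: [2.22, 2.22, 0.001]
force: [0.6, 0.5, -4.6]
width: 0.574
```

Request:
send_rows --steps '[255,0,0,0.002,0,0,0,255,0,0,0.004,0,0,0,255,0,0,0.004,0,0,0]'

```text
t: 14.1
position: [502.9, -262.9, 118.0]
tool_rot: [2.22, 2.219, 0.0]
force: [-3.3, 2.5, 9.3]
width: 0.574
```

Request:
send_rows --steps '[160,0,0,-0.001,0,0,0,120,0,0,-0.001,0,0,0,80,0,0,-0.001,0,0,0,0,0,0,-0.001,0,0,0,0,0,0,-0.001,0,0,0,0,0,0,-0.001,0,0,0,0,0,0,-0.03,0,0,0,0,0,0,-0.1,0,0,0,0,0,0,-0.18,0,0,0,0,0,0,-0.26,0,0,0,0,0,0,-0.3,0,0,0,0,0,0,-0.3,0,0,0]'

```text
t: 15.3
position: [503.9, -263.3, 271.4]
tool_rot: [2.216, 2.215, 0.003]
force: [0.2, -0.3, 0.5]
width: 0.999
```

```bash
python3 - <<'E'
from h import *
s=robot.get_state();print(s["position"].round(1),s["force"].round(1),s["width"])
for n in("scene","side"):
    a=optics.snapshot(n);cv2.imwrite("pics/f_%s.png"%n,a["img"])
    fits(a,{"red":(492,-361,160,178),"yel":(502,-262,160,178),"old":(640,-11,84,96),"new":(459,-88,74,88)})
E
```

```text
[ 503.9 -263.3  271.4] [ 0.2 -0.3  0.5] 0.9991157069034167
red 630 [ 493.2 -358.9] 25.5 z 169.4
yel 558 [ 502.9 -260.6] 25.8 z 169.3
old 348 [639.9 -11.4] 24.0 z 90.6
new 316 [460.2 -86.8] 24.1 z 80.6
red 1019 [ 492.5 -360.7] 25.3 z 168.9
yel 805 [ 501.9 -263.1] 25.0 z 168.8
old none
new 271 [456.4 -88.9] 23.3 z 80.0
```

View pics/f_scene.png

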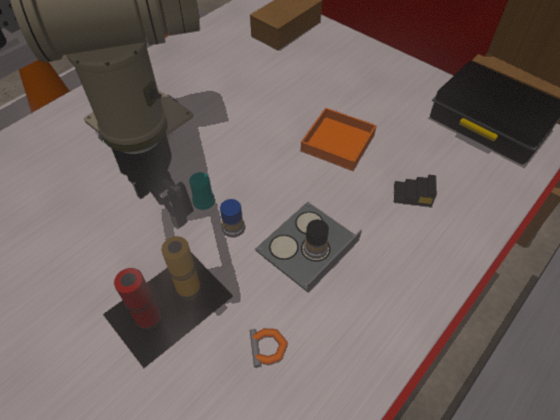

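Both tubes stand on the mat, at scene (140,300) and (182,265), and the empty berths show at (284,246) and (309,223). I'll measure the berths now, then go to the black-capped coupling.

```bash
python3 - <<'E'
from h import *
for n in("scene","side"):
    a=optics.snapshot(n);C=cloud(a);g=a["img"].min(-1)
    m=((C[...,2]>6)&(C[...,2]<14)&(abs(C[...,0]-585)<45)&(abs(C[...,1]+11)<85)&(g>100)).astype(np.uint8)
    k,l,st,ce=cv2.connectedComponentsWithStats(m)
    for i in range(1,k):
        if st[i,4]>80:
            P=C[l==i][:,:2].astype(np.float32);e=cv2.fitEllipse(cv2.convexHull(P));print(n,st[i,4],P.mean(0).round(1),np.round(e[0],1),np.round(e[1],1),cv2.minEnclosingCircle(P))
E
```

```text
scene 198 [574.4  35. ] [582.3  35.8] [52.2 56. ] ((583.9913940429688, 35.27580261230469), 28.858173370361328)
scene 423 [583.8 -53.4] [583.4 -53.2] [55.6 57.4] ((584.3175659179688, -53.018463134765625), 29.50739860534668)
side 267 [590.9 -85.3] [590.1 -81.5] [40.3 99.7] ((585.175048828125, -78.90582275390625), 46.32284927368164)
side 151 [585.8 -71.9] [586.1 -70.5] [23.4 49.2] ((586.6160888671875, -67.91056823730469), 24.8214111328125)
```

Request:
send_rows --steps '[0,0.501,0.277,0,0,0,0,0,0.501,0.277,0,0,0,0,0,0.501,0.277,0,0,0,0,0,0.501,0.277,0,0,0,0,0,0.501,0.277,0,0,0,0,0,0.501,0.277,0,0,0,0,0,0.501,0.277,0,0,0,0,0,0.501,0.277,0,0,0,0,0,0.501,0.277,0,0,0,0]'

```text
t: 16.4
position: [639.8, -12.3, 264.1]
tool_rot: [-2.221, -2.22, 0.003]
force: [1.0, 0.1, 0.5]
width: 0.999
```

Request:
send_rows --steps '[0,0,0,0.08,0,0,0,0,0,0,0.16,0,0,0,0,0,0,0.24,0,0,0,0,0,0,0.32,0,0,0,0,0,0,0.38,0,0,0,0,0,0,0.41,0,0,0,0,0,0,0.426,0,0,0,0,0,0,0.426,0,0,0,60,0,0,0.426,0,0,0,110,0,0,0.426,0,0,0]'

```text
t: 17.4
position: [642.2, -11.8, 54.6]
tool_rot: [2.22, 2.219, 0.004]
force: [-0.3, 0.3, 0.0]
width: 0.69
```

Request:
send_rows --steps '[255,0,0,0,0,0,0,255,0,0,0,0,0,0,255,0,0,0,0,0,0,255,0,0,0,0,0,0,255,0,0,0,0,0,0]' --grip_force 50

```text
t: 17.9
position: [641.7, -11.6, 54.3]
tool_rot: [2.22, 2.22, 0.003]
force: [-1.3, -0.8, 6.5]
width: 0.528
```

```bash
python3 - <<'E'
from h import *
w=optics.snapshot("wrist");cv2.imwrite("pics/g.png",w["img"])
s=robot.get_state();print(s["position"].round(1),s["force"].round(1))
E
```

```text
[641.8 -11.6  54.3] [-1.9 -0.9  5.1]
```

View pics/g.png

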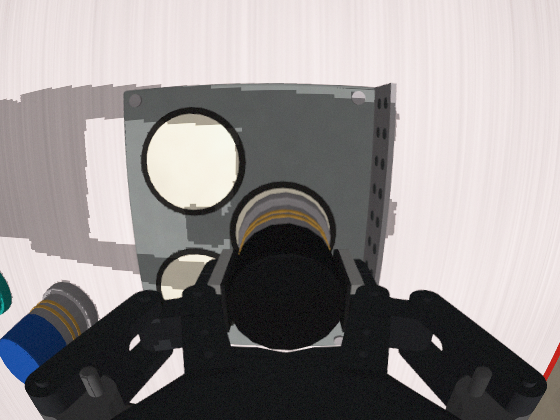

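The black-capped coupling is gripped by its cap at wrist (287,290), clear of the fence on the right. Next I carry it to the tray.

Request:
send_rows --steps '[255,0,0,-0.01,0,0,0,255,0,0,-0.04,0,0,0,255,0,0,-0.09,0,0,0,255,0,0,-0.14,0,0,0,255,0,0,-0.18,0,0,0,255,0,0,-0.2,0,0,0,255,0,0,-0.2,0,0,0]'

```text
t: 18.65
position: [641.9, -11.7, 155.1]
tool_rot: [2.219, 2.219, 0.004]
force: [0.2, 0.5, -2.7]
width: 0.528
```

Request:
send_rows --steps '[255,0.03,-0.017,0,0,0,0,255,0.079,-0.044,0,0,0,0,255,0.139,-0.078,0,0,0,0,255,0.206,-0.115,0,0,0,0,255,0.273,-0.152,0,0,0,0,255,0.339,-0.189,0,0,0,0,255,0.406,-0.226,0,0,0,0,255,0.473,-0.263,0,0,0,0,255,0.533,-0.297,0,0,0,0,255,0.576,-0.32,0,0,0,0,255,0.606,-0.337,0,0,0,0,255,0.606,-0.337,0,0,0,0]'

```text
t: 19.85
position: [469.2, 293.3, 150.5]
tool_rot: [-2.217, -2.223, 0.004]
force: [0.4, -0.8, -1.6]
width: 0.529
```

Request:
send_rows --steps '[255,0,0,0,0,0,0,255,0,0,0.04,0,0,0,255,0,0,0.1,0,0,0,255,0,0,0.15,0,0,0,255,0,0,0.185,0,0,0,255,0,0,0.197,0,0,0,255,0,0,0.204,0,0,0,255,0,0,0.206,0,0,0,255,0,0,0.206,0,0,0]'

```text
t: 20.75
position: [473.0, 291.7, 50.3]
tool_rot: [2.221, 2.221, 0.003]
force: [-0.1, 0.1, -2.3]
width: 0.526
```

Request:
send_rows --steps '[255,0,0,0.002,0,0,0,255,0,0,0.004,0,0,0,255,0,0,0.005,0,0,0,255,0,0,0.005,0,0,0]'

```text
t: 21.15
position: [473.1, 292.0, 49.3]
tool_rot: [2.221, 2.221, 0.003]
force: [-5.9, -2.5, 13.0]
width: 0.525
```

Request:
send_rows --steps '[160,0,0,-0.002,0,0,0,130,0,0,-0.002,0,0,0,90,0,0,-0.002,0,0,0,0,0,0,-0.002,0,0,0,0,0,0,-0.002,0,0,0,0,0,0,-0.002,0,0,0,0,0,0,-0.03,0,0,0,0,0,0,-0.1,0,0,0,0,0,0,-0.18,0,0,0,0,0,0,-0.26,0,0,0,0,0,0,-0.3,0,0,0,0,0,0,-0.3,0,0,0]'

```text
t: 22.35
position: [474.5, 292.6, 202.8]
tool_rot: [2.22, 2.219, 0.013]
force: [0.8, 0.3, 0.1]
width: 0.998
```

```bash
python3 - <<'E'
from h import *
s=robot.get_state();print(s["position"].round(1),s["force"].round(1),s["width"])
for n in("scene","side"):
    a=optics.snapshot(n);cv2.imwrite("pics/i_%s.png"%n,a["img"])
    np.save("i_%s.npy"%n,a,allow_pickle=True)
    fits(a,{"old":(472,291,79,92),"new":(459,-88,74,88),"turq":(350,-80,74,88),"red":(492,-361,160,178),"yel":(502,-262,160,178)})
    C=cloud(a);g=a["img"].min(-1)
    m=((C[...,2]>6)&(C[...,2]<14)&(abs(C[...,0]-605)<75)&(abs(C[...,1]+11)<85)&(g>95)).astype(np.uint8)
    k,l,st,ce=cv2.connectedComponentsWithStats(m)
    for i in range(1,k):
        if st[i,4]>80:
            P=C[l==i][:,:2].astype(np.float32);print(n,st[i,4],P.mean(0).round(1),cv2.minEnclosingCircle(P))
E
```

```text
[474.5 292.6 202.8] [0.8 0.3 0.1] 0.9977087230102828
old 214 [473.5 290.9] 25.7 z 86.2
new 318 [460.3 -87.2] 23.8 z 81.0
turq 277 [349.8 -80.2] 25.5 z 80.9
red 634 [ 493.3 -358.3] 25.8 z 169.4
yel 557 [ 503.1 -261.3] 25.5 z 169.4
scene 365 [584.6  34.9] ((584.8031005859375, 35.612701416015625), 29.169933319091797)
scene 408 [583.9 -53.6] ((582.971923828125, -53.322914123535156), 29.110015869140625)
scene 415 [638.9 -10.4] ((638.26318359375, -9.22033977508545), 29.115936279296875)
old 228 [470.9 290.3] 25.2 z 85.0
new 428 [459.7 -88.8] 24.2 z 80.1
turq 448 [350.6 -80.7] 23.7 z 80.1
red 1014 [ 492.3 -360. ] 25.3 z 168.8
yel 796 [ 501.9 -262.9] 25.2 z 168.9
side 405 [586.2  33.1] ((587.26220703125, 33.888526916503906), 29.79161834716797)
side 424 [640.7 -11.4] ((640.7545166015625, -11.266139030456543), 30.93808364868164)
side 475 [584.9 -54.5] ((585.6210327148438, -54.28506088256836), 30.057083129882812)
```

View pics/i_side.png

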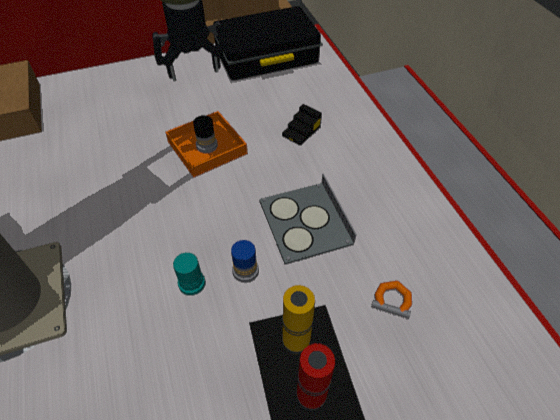

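The black-capped coupling stands in the tray at side (205,133), and all three berths are empty. Next is the blue-capped coupling at side (244,260), not the turquoise one at (188,272).

Request:
send_rows --steps '[0,-0.759,-0.025,0,0,0,0,0,-0.759,-0.025,0,0,0,0,0,-0.759,-0.025,0,0,0,0,0,-0.759,-0.025,0,0,0,0,0,-0.759,-0.025,0,0,0,0,0,-0.759,-0.025,0,0,0,0,0,-0.759,-0.025,0,0,0,0,0,-0.759,-0.025,0,0,0,0,0,-0.759,-0.025,0,0,0,0,0,-0.759,-0.025,0,0,0,0,0,-0.759,-0.025,0,0,0,0,0,-0.759,-0.025,0,0,0,0]'

```text
t: 23.65
position: [459.4, -86.8, 196.3]
tool_rot: [-2.219, -2.223, 0.0]
force: [-0.4, 0.1, 0.9]
width: 0.998
```

Request:
send_rows --steps '[0,0,0,0,0,0,0,0,0,0,0.08,0,0,0,0,0,0,0.16,0,0,0,0,0,0,0.24,0,0,0,0,0,0,0.29,0,0,0,0,0,0,0.308,0,0,0,0,0,0,0.308,0,0,0,60,0,0,0.308,0,0,0,110,0,0,0.308,0,0,0]'

```text
t: 24.55
position: [461.3, -88.4, 44.9]
tool_rot: [2.219, 2.22, 0.003]
force: [0.2, 0.8, 0.9]
width: 0.691
```

Request:
send_rows --steps '[255,0,0,0,0,0,0,255,0,0,0,0,0,0,255,0,0,0,0,0,0,255,0,0,0,0,0,0,255,0,0,0,0,0,0]' --grip_force 50

```text
t: 25.05
position: [460.9, -88.5, 44.7]
tool_rot: [2.22, 2.219, 0.002]
force: [-1.9, 0.9, 7.2]
width: 0.527
```

```bash
python3 - <<'E'
from h import *
w=optics.snapshot("wrist");cv2.imwrite("pics/j.png",w["img"])
s=robot.get_state();print(s["position"].round(1),s["force"].round(1))
E
```

```text
[460.9 -88.5  44.7] [-2.2 -0.2  6.8]
```

View pics/j.png

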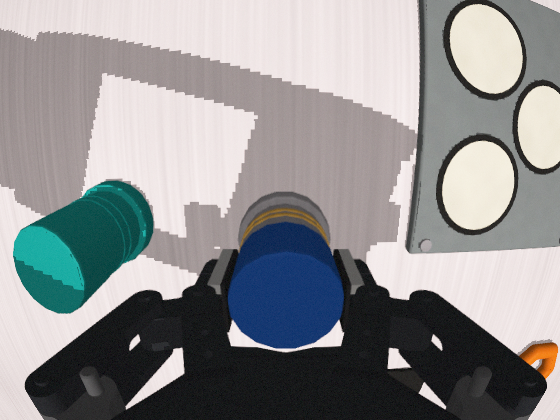

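The wrist picture shows the blue cap between the pads at (287,285) and the turquoise one untouched at left (70,250). Next I carry the blue one to the back berth.

Request:
send_rows --steps '[255,0,0,-0.01,0,0,0,255,0,0,-0.04,0,0,0,255,0,0,-0.09,0,0,0,255,0,0,-0.14,0,0,0,255,0,0,-0.16,0,0,0,255,0,0,-0.16,0,0,0]'

```text
t: 25.7
position: [460.9, -88.5, 124.7]
tool_rot: [2.219, 2.219, 0.003]
force: [-0.4, -0.3, -2.5]
width: 0.527
```

Request:
send_rows --steps '[255,0.008,0.018,0,0,0,0,255,0.02,0.047,0,0,0,0,255,0.035,0.083,0,0,0,0,255,0.052,0.123,0,0,0,0,255,0.069,0.162,0,0,0,0,255,0.086,0.202,0,0,0,0,255,0.103,0.242,0,0,0,0,255,0.12,0.282,0,0,0,0,255,0.136,0.318,0,0,0,0,255,0.146,0.343,0,0,0,0,255,0.154,0.361,0,0,0,0,255,0.154,0.361,0,0,0,0]'

```text
t: 26.9
position: [640.2, -10.2, 120.9]
tool_rot: [-2.219, -2.221, 0.002]
force: [-0.9, -0.0, -2.7]
width: 0.528
```

Request:
send_rows --steps '[255,0,0,0,0,0,0,255,0,0,0,0,0,0,255,0,0,0.03,0,0,0,255,0,0,0.07,0,0,0,255,0,0,0.11,0,0,0,255,0,0,0.127,0,0,0,255,0,0,0.134,0,0,0,255,0,0,0.137,0,0,0,255,0,0,0.137,0,0,0,255,0,0,0.137,0,0,0]'

```text
t: 27.9
position: [640.3, -11.2, 54.9]
tool_rot: [2.221, 2.221, 0.001]
force: [-2.5, -0.7, 1.4]
width: 0.525
```

```bash
python3 - <<'E'
from h import *
s=robot.get_state();print(s["position"].round(1),s["force"].round(1))
for n in("scene","side"):
    a=optics.snapshot(n);C=cloud(a)
    for m in optics.masks_of(a,"new_coupling")[:3]:
        P=C[m["pixels"]&(a["z_map"]>0)];P=P[np.hypot(P[:,0]-640,P[:,1]+11)<45]
        if len(P)>50: print(n,m["conf"],P.min(0).round(1),P.max(0).round(1))
E
```

```text
[640.3 -11.2  54.9] [-2.5 -0.7  1.4]
scene 0.84 [600.  -37.6   8.7] [666.9   4.7 131.8]
scene 0.22 [595.6 -55.8   5.7] [682.6  29.6  62.7]
side 0.8 [611.6 -40.1   8.4] [664.6   7.8 131.5]
```

Request:
send_rows --steps '[255,0,0,0.002,0,0,0,255,0,0,0.002,0,0,0,160,0,0,0.001,0,0,0,130,0,0,0,0,0,0,90,0,0,0,0,0,0,0,0,0,0,0,0,0,0,0,0,0,0,0,0,0,0,0,0,0,0,0]'

```text
t: 28.9
position: [640.2, -11.0, 54.2]
tool_rot: [2.221, 2.221, 0.0]
force: [-0.2, 0.2, 0.3]
width: 1.002
```

Request:
send_rows --steps '[0,0,0,-0.03,0,0,0,0,0,0,-0.1,0,0,0,0,0,0,-0.18,0,0,0,0,0,0,-0.26,0,0,0,0,0,0,-0.34,0,0,0,0,0,0,-0.42,0,0,0,0,0,0,-0.42,0,0,0]'

```text
t: 29.6
position: [643.3, -11.3, 274.3]
tool_rot: [2.214, 2.214, 0.014]
force: [0.8, 0.4, 1.1]
width: 1.0
```

Request:
send_rows --steps '[0,-0.503,-0.276,0,0,0,0,0,-0.503,-0.276,0,0,0,0,0,-0.503,-0.276,0,0,0,0,0,-0.503,-0.276,0,0,0,0,0,-0.503,-0.276,0,0,0,0,0,-0.503,-0.276,0,0,0,0,0,-0.503,-0.276,0,0,0,0,0,-0.503,-0.276,0,0,0,0,0,-0.503,-0.276,0,0,0,0,0,-0.503,-0.276,0,0,0,0]'

```text
t: 30.6
position: [502.7, -261.4, 264.5]
tool_rot: [2.22, 2.223, 0.001]
force: [0.2, -0.2, 1.2]
width: 1.001
```

```bash
python3 - <<'E'
from h import *
s=robot.get_state();print(s["position"].round(1),s["force"].round(1),s["width"])
for n in("scene","side"):
    a=optics.snapshot(n);cv2.imwrite("pics/k_%s.png"%n,a["img"])
    fits(a,{"new":(640,-11,84,96),"old":(472,291,79,92),"yel":(502,-262,160,178)})
    C=cloud(a);g=a["img"].min(-1)
    m=((C[...,2]>6)&(C[...,2]<14)&(abs(C[...,0]-605)<75)&(abs(C[...,1]+11)<85)&(g>95)).astype(np.uint8)
    k,l,st,ce=cv2.connectedComponentsWithStats(m)
    for i in range(1,k):
        if st[i,4]>80:
            P=C[l==i][:,:2].astype(np.float32);print(n,st[i,4],P.mean(0).round(1),cv2.minEnclosingCircle(P))
E
```

```text
[ 502.7 -261.4  264.5] [ 0.2 -0.2  1.2] 1.0006211644752756
new 349 [638.9  -9.8] 24.2 z 90.7
old 214 [472.9 292.7] 24.8 z 85.8
yel 554 [ 502.4 -261.2] 25.9 z 169.4
scene 205 [574.2  34.5] ((583.8284301757812, 35.48767852783203), 29.860504150390625)
scene 415 [583.6 -53.4] ((582.6124877929688, -53.561851501464844), 29.02465057373047)
new none
old 225 [473.1 290. ] 23.8 z 84.8
yel 803 [ 501.7 -262.5] 25.6 z 168.8
side 114 [551.9  51.8] ((556.3468017578125, 45.68604278564453), 29.4199275970459)
side 364 [600.8 -83.3] ((593.0509033203125, -81.92780303955078), 52.837467193603516)
side 151 [586.7 -71.8] ((587.1298828125, -66.63960266113281), 24.70030975341797)
```

View pics/k_scene.png

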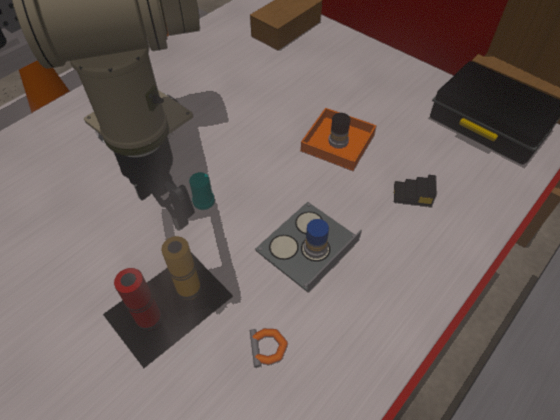

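The blue cap stands on the back berth at scene (317,235), black is in the tray at (340,130), and both tubes are on the mat. In the scene camera the blue cap (638.9,-9.8) matches the empty berth centre (638.9,-10.4). Next I return the yellow tube.

Request:
send_rows --steps '[0,0,0,0.08,0,0,0,0,0,0,0.16,0,0,0,0,0,0,0.24,0,0,0,0,0,0,0.285,0,0,0,0,0,0,0.298,0,0,0,60,0,0,0.298,0,0,0,120,0,0,0.298,0,0,0,255,0,0,0.298,0,0,0,255,0,0,0.298,0,0,0,255,0,0,0.298,0,0,0,255,0,0,0.298,0,0,0,255,0,0,0.298,0,0,0]' --grip_force 60

```text
t: 31.9
position: [503.4, -263.4, 117.9]
tool_rot: [2.219, 2.219, 0.001]
force: [-1.8, 0.6, 5.3]
width: 0.575
```

Request:
send_rows --steps '[255,0,0,-0.01,0,0,0,255,0,0,-0.04,0,0,0,255,0,0,-0.09,0,0,0,255,0,0,-0.15,0,0,0,255,0,0,-0.2,0,0,0,255,0,0,-0.22,0,0,0,255,0,0,-0.22,0,0,0]'

```text
t: 32.6
position: [503.0, -263.2, 227.8]
tool_rot: [2.219, 2.219, 0.001]
force: [0.6, 0.5, -4.3]
width: 0.572
```

Request:
send_rows --steps '[255,0.03,0.008,0,0,0,0,255,0.077,0.022,0,0,0,0,255,0.136,0.038,0,0,0,0,255,0.201,0.056,0,0,0,0,255,0.266,0.075,0,0,0,0,255,0.331,0.093,0,0,0,0,255,0.396,0.111,0,0,0,0,255,0.461,0.129,0,0,0,0,255,0.52,0.146,0,0,0,0,255,0.562,0.158,0,0,0,0,255,0.591,0.166,0,0,0,0,255,0.591,0.166,0,0,0,0]'

```text
t: 33.8
position: [584.4, 35.2, 223.5]
tool_rot: [-2.217, -2.222, 0.002]
force: [1.2, 0.2, -5.0]
width: 0.571
```

Request:
send_rows --steps '[255,0,0,0,0,0,0,255,0,0,0,0,0,0,255,0,0,0.04,0,0,0,255,0,0,0.1,0,0,0,255,0,0,0.15,0,0,0,255,0,0,0.18,0,0,0,255,0,0,0.195,0,0,0,255,0,0,0.202,0,0,0,255,0,0,0.205,0,0,0,255,0,0,0.205,0,0,0]'

```text
t: 34.8
position: [586.0, 32.9, 124.2]
tool_rot: [2.22, 2.22, 0.002]
force: [0.2, 0.6, -3.6]
width: 0.571
```

Request:
send_rows --steps '[255,0,0,0.002,0,0,0,255,0,0,0.003,0,0,0,255,0,0,0.003,0,0,0]'

```text
t: 35.1
position: [586.2, 33.0, 123.9]
tool_rot: [2.22, 2.22, 0.003]
force: [-5.4, -0.3, 7.8]
width: 0.572
```

Request:
send_rows --steps '[160,0,0,-0.001,0,0,0,120,0,0,-0.001,0,0,0,80,0,0,-0.001,0,0,0,0,0,0,-0.001,0,0,0,0,0,0,-0.001,0,0,0,0,0,0,-0.001,0,0,0,0,0,0,-0.03,0,0,0,0,0,0,-0.1,0,0,0,0,0,0,-0.18,0,0,0,0,0,0,-0.26,0,0,0,0,0,0,-0.3,0,0,0,0,0,0,-0.3,0,0,0]'

```text
t: 36.3
position: [587.3, 32.9, 277.6]
tool_rot: [2.217, 2.217, 0.01]
force: [-0.1, 0.6, 0.6]
width: 1.0
```

Request:
send_rows --steps '[0,-0.787,-0.186,0,0,0,0,0,-0.787,-0.186,0,0,0,0,0,-0.787,-0.186,0,0,0,0,0,-0.787,-0.186,0,0,0,0,0,-0.787,-0.186,0,0,0,0,0,-0.787,-0.186,0,0,0,0,0,-0.787,-0.186,0,0,0,0,0,-0.787,-0.186,0,0,0,0,0,-0.787,-0.186,0,0,0,0,0,-0.787,-0.186,0,0,0,0,0,-0.787,-0.186,0,0,0,0,0,-0.787,-0.186,0,0,0,0]'

```text
t: 37.5
position: [492.6, -359.1, 271.2]
tool_rot: [-2.219, -2.223, -0.0]
force: [-0.7, 0.0, 0.7]
width: 1.0
```

```bash
python3 - <<'E'
from h import *
s=robot.get_state();print(s["position"].round(1),s["force"].round(1),s["width"])
for n in("scene","side"):
    a=optics.snapshot(n);cv2.imwrite("pics/l_%s.png"%n,a["img"])
    fits(a,{"new":(640,-11,84,96),"yel":(585,33,165,182),"red":(492,-361,160,178)})
E
```

```text
[ 492.6 -359.1  271.2] [-0.7  0.   0.7] 0.9997251173482051
new 350 [639.3  -9.8] 23.9 z 90.9
yel 433 [585.1  34.7] 26.3 z 175.3
red 639 [ 493.4 -359.2] 25.4 z 169.4
new none
yel none
red 1018 [ 492.5 -360.6] 25.1 z 168.8
```

Request:
send_rows --steps '[0,0,0,0.08,0,0,0,0,0,0,0.16,0,0,0,0,0,0,0.24,0,0,0,0,0,0,0.295,0,0,0,0,0,0,0.31,0,0,0,60,0,0,0.31,0,0,0,120,0,0,0.31,0,0,0,255,0,0,0.31,0,0,0,255,0,0,0.31,0,0,0,255,0,0,0.31,0,0,0,255,0,0,0.31,0,0,0,255,0,0,0.31,0,0,0]' --grip_force 60

```text
t: 38.8
position: [493.4, -361.7, 119.3]
tool_rot: [2.219, 2.218, 0.001]
force: [-0.4, 0.9, 6.5]
width: 0.571
```

Request:
send_rows --steps '[255,0,0,-0.01,0,0,0,255,0,0,-0.04,0,0,0,255,0,0,-0.09,0,0,0,255,0,0,-0.15,0,0,0,255,0,0,-0.2,0,0,0,255,0,0,-0.22,0,0,0,255,0,0,-0.22,0,0,0]'

```text
t: 39.5
position: [492.9, -361.2, 228.7]
tool_rot: [2.219, 2.219, 0.0]
force: [0.5, 0.2, -6.9]
width: 0.567
```

Request:
send_rows --steps '[255,0.031,0.009,0,0,0,0,255,0.08,0.024,0,0,0,0,255,0.141,0.043,0,0,0,0,255,0.208,0.063,0,0,0,0,255,0.275,0.083,0,0,0,0,255,0.343,0.104,0,0,0,0,255,0.41,0.124,0,0,0,0,255,0.477,0.144,0,0,0,0,255,0.539,0.163,0,0,0,0,255,0.581,0.176,0,0,0,0,255,0.612,0.185,0,0,0,0,255,0.612,0.185,0,0,0,0]'

```text
t: 40.7
position: [584.1, -51.9, 224.5]
tool_rot: [-2.217, -2.222, 0.001]
force: [0.1, -0.6, -6.6]
width: 0.573
```

Request:
send_rows --steps '[255,0,0,0,0,0,0,255,0,0,0,0,0,0,255,0,0,0.04,0,0,0,255,0,0,0.1,0,0,0,255,0,0,0.15,0,0,0,255,0,0,0.18,0,0,0,255,0,0,0.197,0,0,0,255,0,0,0.204,0,0,0,255,0,0,0.207,0,0,0,255,0,0,0.207,0,0,0]'

```text
t: 41.7
position: [585.0, -55.2, 125.4]
tool_rot: [2.221, 2.22, 0.0]
force: [-6.8, 0.5, 3.3]
width: 0.57
```

Request:
send_rows --steps '[255,0,0,0.001,0,0,0,255,0,0,0.002,0,0,0,255,0,0,0.002,0,0,0]'

```text
t: 42.0
position: [585.1, -55.2, 125.4]
tool_rot: [2.221, 2.22, 0.001]
force: [-9.5, 0.8, 10.2]
width: 0.572
```

Contact was felt. I release the tube, rise and withdraw toward the robot's right side, clear of everything.

Request:
send_rows --steps '[160,0,0,-0.001,0,0,0,120,0,0,-0.001,0,0,0,80,0,0,-0.001,0,0,0,0,0,0,-0.001,0,0,0,0,0,0,-0.001,0,0,0,0,0,0,-0.001,0,0,0,0,0,0,-0.03,0,0,0,0,0,0,-0.1,0,0,0,0,0,0,-0.18,0,0,0,0,0,0,-0.26,0,0,0,0,0,0,-0.3,0,0,0,0,0,0,-0.3,0,0,0]'

```text
t: 43.2
position: [586.8, -54.9, 278.1]
tool_rot: [2.216, 2.216, 0.008]
force: [0.2, 0.8, 0.3]
width: 0.999
```

Request:
send_rows --steps '[0,-0.8,-0.36,0,0,0,0,0,-0.8,-0.36,0,0,0,0,0,-0.8,-0.36,0,0,0,0,0,-0.8,-0.36,0,0,0,0,0,-0.8,-0.36,0,0,0,0,0,-0.8,-0.36,0,0,0,0,0,-0.8,-0.36,0,0,0,0,0,-0.8,-0.36,0,0,0,0,0,-0.8,-0.36,0,0,0,0,0,-0.8,-0.36,0,0,0,0,0,-0.8,-0.36,0,0,0,0,0,-0.8,-0.36,0,0,0,0]'

```text
t: 44.4
position: [404.8, -453.6, 271.4]
tool_rot: [-2.22, -2.221, -0.001]
force: [-0.4, 0.8, -0.2]
width: 0.999
```

```bash
python3 - <<'E'
from h import *
s=robot.get_state();print(s["position"].round(1),s["force"].round(1),s["width"])
S={"new":(640,-11,84,96),"yel":(585,33,165,182),"red":(585,-55,165,182),"old":(472,291,79,92),"turq":(350,-80,74,88)}
im=[]
for n in("scene","side"):
    a=optics.snapshot(n);fits(a,S);im.append(a["img"])
    for t in("shackle","chock"): print(n,t,[np.round(d["xyz"]).tolist() for d in optics.place_of(a,t)[:1]])
cv2.imwrite("pics/m.png",np.hstack([im[0][90:370,190:560],im[1][90:370,140:560]]))
cv2.imwrite("pics/n.png",np.vstack([cv2.resize(im[0][160:290,230:380],None,fx=4,fy=4)[:300],cv2.resize(im[1][140:265,220:370],None,fx=4,fy=4)[200:]]))
E
```

```text
[ 404.8 -453.6  271.4] [-0.4  0.8 -0.2] 0.999021423323657
new 352 [639.4  -9.5] 23.9 z 90.8
yel 432 [585.6  35. ] 25.7 z 175.4
red 474 [585.3 -52.9] 25.3 z 175.3
old 211 [473.3 292.6] 25.0 z 85.9
turq 282 [351.  -79.4] 24.3 z 80.9
scene shackle [[706.0, -247.0, -3.0]]
scene chock [[717.0, 264.0, -1.0]]
new none
yel none
red none
old none
turq none
side shackle [[712.0, -246.0, -4.0]]
side chock []
```

View pics/m.png

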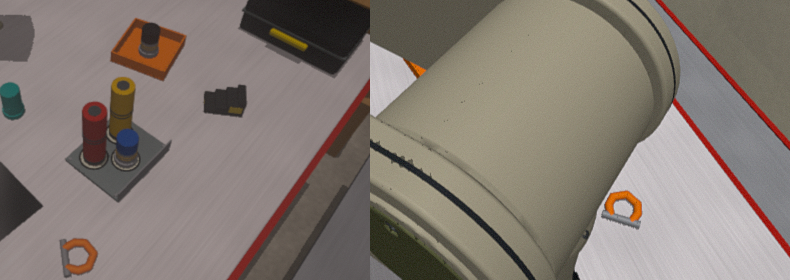

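```bash
python3 -c "
from h import *
print(workorder.hand_in(), robot.get_state()['t'])"
```

```text
the job is handed in; nothing more can be done
the job is handed in; nothing more can be done
```

The job is done in the order asked and handed in at about 44.5 s. I stood both tubes on the mat, stood the black-capped coupling in the tray, and put the blue-capped one on the back berth. Then I put yellow back on its left front berth and red on its right front berth.

**Last checks, from the scene camera:**
- **Upright:** all four show full-height tops: the tubes at about 175 mm, the blue coupling at 91 mm and the black one at 86 mm.
- **Centring:** the tubes and the blue coupling are within about 1.5–2 mm of their empty-berth centres, as seen by the same camera.
- **Tray:** the black-capped coupling is about 1–2 mm from the tray's middle.
- **Left alone:** the shackle, the chock and the turquoise look-alike read the same as at the start, within 2 mm.
- **Arm:** the gripper is open and touching nothing.

**Gaps in the checks:** the arm blocked most of the side camera at the end, so it gave no second measurement of the final positions. It had earlier confirmed the black-capped coupling in the tray, but the blue coupling on its berth and the returned tubes rest on the scene camera alone. Earlier, the two cameras disagreed with each other by up to 3 mm, so the centring figures are only as good as that.

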